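# Reset the filter indicators in order

### The arm

A 6-joint arm with a two-finger parallel gripper is mounted at the origin on the work surface. World frame = base frame: x ahead of the robot, y to its left, z up, the work surface at z = 0. Lengths are in m, angles in rad, forces in N, time in s.
With the tool pointing down it reaches from about 0.4 to 0.925 m from the base axis. Payload 12.5 kg.
Tool frame: the origin (TCP) lies at the very end of the fingers, on their centre line; the grasp point (between the pads) lies 19 mm behind it (env.grasp_offset is the distance from the TCP to the grasp point, in m); z points along the fingers, y is the line along which they close (so a half turn about z gives the same grasp; the last joint's range is limited). The gripper opens to 95 mm and grips with 3 to 60 N. Pads are 20 mm wide; open, the fingers measure 119 mm over their backs; the gripper's body (75 mm by 180 mm) begins 59 mm behind the grasp point.
Start: joints at [1.165, 0.491, 1.559, -0, 1.092, -0.106], TCP at [0.185, 0.597, 0.215] pointing down, gripper open.
Joint ranges: [-3.1, 3.1], [-0.84, 2.19], [0.05, 2.79], [-1.13, 4.28], [0.06, 2.93], [-2.69, 2.69]. Speed limits (rad/s): [2.22, 2.22, 2.79, 3.14, 3.14, 3.14].

### API

Orientations are given as a unit quaternion [x, y, z, w].
In Python, from workcell import env gives the robot as it stands. The module is installed in compiled form; this text tells all that it offers.
- The arm moves only by the tool servo_tool, never from a script. Its arguments are lists of equal length, an entry for each row: "claw": the finger opening in m, from 0 to 0.0951; "dp": the shift along the tool's x, y, z in m, a list of three; "turn": the turn about the tool's z in rad. In form: {"claw": [claw, ...], "dp": [[tx, ty, tz], ...], "turn": [turn, ...]}. A call has 1 to 5 rows; each row is the pose to reach, as a shift and turn from the pose commanded when the call began, along the tool's axes at that moment; what a row does not reach only later rows make up. A row lasts 1/10 s, in which the tool goes at most 50 mm and 8.59 degrees, less where a joint would pass 70% of its speed; a pose out of reach is approached as far as the arm can. A call with a gripper value outside its range is refused whole. The fingers move at their own pace and stop on an object; "squeeze" is the grip in N (left out, the last holds). Time passes only in rows, so rows that repeat a pose let the fingers close. It gives the time, the measured TCP pose, the force, the opening and the grip force at its end, in the units of the state.
- env.read_state(): the state, without advancing time (a new reading comes with each control period).
- env.snapshot(name): name is "side" or "top"; returns the picture (480x640x3 uint8, blue, green, red); there is no depth.
- env.camera_params(name): a dict with "K" (3x3 intrinsics, pixels), "R" (3x3) and "t" (3): a world point X has camera coordinates R X + t. Camera axes: x right, y down, z forward; pixel columns grow to the right and rows downward; lengths in m; the calibration is good to about 2 mm. A picture is of the moment at which its call begins. camera_params takes no time and is no camera call.
- env.job_done(): hands the job in; it is judged then, once.
The state is a dict: "time": time; "joint_positions": joint angles; "dq": joint speeds; "joint_efforts": joint torques, N m; "tool_pos": TCP position; "orientation": TCP orientation; "ft_force": force on the tool from outside, world axes, zero at the start; "wrist_torque": the same for the moment, N m; "width": finger opening in m; "gripper_force": force on a finger pad.
Only numpy, scipy, OpenCV 4.12 (cv2) and the standard library are available. Lean on these libraries where they do the work, as an engineer would, in place of code of your own. Each camera call takes 0.05 s, during which the arm holds its last target. There are 200 camera calls.

### The job

With the fingertips, press the raised indicator buttons of three hydraulic filter units down until they are home and stay there: first red, then yellow, then blue. Press each one gently, without lifting, shifting or tipping the units. Leave the green unit's button up and the other things on the bench where they are.

Things in the scene. Friction and masses are not known exactly. Their poses are not given: they have to be found in the camera images.
- filter_red: Hydraulic filter unit, red (pressure line): loose, about 0.8 kg, stands upright on the rubber mat. Steel bowl 58 mm diameter with a red band, aluminium head 62 x 62 mm from 70 to 104 mm height, brass ports on its x sides (76 mm over both), black collar 36 mm diameter up to 110 mm height, and the indicator button in its centre. Origin: centre of the underside, z up.
- ind_red (a joint): Travel of the red pop-up indicator's pin, m: 0 = fully popped up, 0.010 = pressed fully home (stop); starts between 0 and 0.0015. About 2.5 N of friction resists it all the way; it has no return spring and stays where it is left.
- ind_red_top (a point): Centre of the top face of the red button cap (28 mm diameter, 8 mm thick, red plastic, flat, facing up), which moves with the pin. 138 mm above the unit's underside when popped up, 128 mm when home. The cap sits on the pin with a cushion spring (1 N preload, then 1.5 N per mm, 8 mm of give): it sinks about 1 mm while the pin is moving, gives further once the pin is home, and rises again by that give when let go. A push of 5 to 6 N brings the pin home.
- filter_yellow: Hydraulic filter unit, yellow (return line): loose, about 0.8 kg, stands upright on the rubber mat. Steel bowl 58 mm diameter with a yellow band, aluminium head 62 x 62 mm from 70 to 104 mm height, brass ports on its x sides (76 mm over both), black collar 36 mm diameter up to 110 mm height, and the indicator button in its centre. Origin: centre of the underside, z up.
- ind_yellow (a joint): Travel of the yellow pop-up indicator's pin, m: 0 = fully popped up, 0.010 = pressed fully home (stop); starts between 0 and 0.0015. About 2.5 N of friction resists it all the way; it has no return spring and stays where it is left.
- ind_yellow_top (a point): Centre of the top face of the yellow button cap (28 mm diameter, 8 mm thick, yellow plastic, flat, facing up), which moves with the pin. 138 mm above the unit's underside when popped up, 128 mm when home. The cap sits on the pin with a cushion spring (1 N preload, then 1.5 N per mm, 8 mm of give): it sinks about 1 mm while the pin is moving, gives further once the pin is home, and rises again by that give when let go. A push of 5 to 6 N brings the pin home.
- filter_blue: Hydraulic filter unit, blue (pilot line): loose, about 0.8 kg, stands upright on the rubber mat. Steel bowl 58 mm diameter with a blue band, aluminium head 62 x 62 mm from 70 to 104 mm height, brass ports on its x sides (76 mm over both), black collar 36 mm diameter up to 110 mm height, and the indicator button in its centre. Origin: centre of the underside, z up.
- ind_blue (a joint): Travel of the blue pop-up indicator's pin, m: 0 = fully popped up, 0.010 = pressed fully home (stop); starts between 0 and 0.0015. About 2.5 N of friction resists it all the way; it has no return spring and stays where it is left.
- ind_blue_top (a point): Centre of the top face of the blue button cap (28 mm diameter, 8 mm thick, blue plastic, flat, facing up), which moves with the pin. 138 mm above the unit's underside when popped up, 128 mm when home. The cap sits on the pin with a cushion spring (1 N preload, then 1.5 N per mm, 8 mm of give): it sinks about 1 mm while the pin is moving, gives further once the pin is home, and rises again by that give when let go. A push of 5 to 6 N brings the pin home.
- filter_green: Hydraulic filter unit, green (not serviced yet: to be left alone): loose, about 0.8 kg, stands upright on the rubber mat. Steel bowl 58 mm diameter with a green band, aluminium head 62 x 62 mm from 70 to 104 mm height, brass ports on its x sides (76 mm over both), black collar 36 mm diameter up to 110 mm height, and the indicator button in its centre. Origin: centre of the underside, z up.
- ind_green (a joint): Travel of the green pop-up indicator's pin, m: 0 = fully popped up, 0.010 = pressed fully home (stop); starts between 0 and 0.0015. About 2.5 N of friction resists it all the way; it has no return spring and stays where it is left.
- ind_green_top (a point): Centre of the top face of the green button cap (28 mm diameter, 8 mm thick, green plastic, flat, facing up), which moves with the pin. 138 mm above the unit's underside when popped up, 128 mm when home. The cap sits on the pin with a cushion spring (1 N preload, then 1.5 N per mm, 8 mm of give): it sinks about 1 mm while the pin is moving, gives further once the pin is home, and rises again by that give when let go. A push of 5 to 6 N brings the pin home.
- mat: Black rubber mat, 200 x 440 x 4 mm, fixed on the grey table; the four units stand on it. Origin: centre of the underside.
- spanner: Loose steel open-ended spanner, 190 mm long, lying on the table. Bystander.
- element: Loose spare filter element, white pleated cylinder with black ends, 52 mm diameter, 80 mm high, standing. Bystander; origin under its centre.
- mug: Loose white mug, 80 mm diameter, 90 mm high. Bystander; origin under its centre.
- tin: Loose tin with an orange label, 64 mm diameter, 85 mm high. Bystander; origin under its centre.
- seal: Loose brass ring, 60 mm diameter, 12 mm high, lying flat. Bystander; origin under its centre.
- plug: Loose steel and brass plug, 36 mm diameter, 36 mm high. Bystander; origin under its centre.
Things that resemble listed ones, but are neither listed nor needed, are in the scene too. Leave any orange look-alike of the filter_red alone. Leave any orange look-alike of the filter_blue alone.

How it is judged:
On the way, in this order (a step that is already met when the one before it is completed fails the run):
1. the red button is pressed home while yellow and blue are still up (value of joint ind_red above 0.0075 m and value of joint each of ind_yellow, ind_blue below 0.004 m), for 0.2 s.
2. then the yellow button is pressed home while blue is still up (value of joint each of ind_red, ind_yellow above 0.0075 m and value of joint ind_blue below 0.004 m), for 0.2 s.
3. then the blue button is pressed home (value of joint each of ind_red, ind_yellow, ind_blue above 0.0075 m), for 0.2 s.
At the end, for the whole second after the job is handed in: Red, yellow and blue buttons are within 2.5 mm of fully home (travel over 7.5 of 10 mm), the green one has gone down less than 4 mm; all four units stand upright (tilt under 0.06 rad), at rest, within 15 mm of where they began; every bystander is within 30 mm of where it began (all of step 3 and value of joint ind_green below 0.004 m and angle between each of filter_red, filter_yellow, filter_blue, filter_green's own z axis and vertical below 0.06 rad and distance of each of filter_red, filter_yellow, filter_blue, filter_green from where it was at the start of the episode below 0.015 m and linear speed of each of filter_red, filter_yellow, filter_blue, filter_green below 0.02 m/s and distance of each of spanner, element, mug, tin, seal, plug from where it was at the start of the episode below 0.03 m); the robot touches nothing.
It fails at once if a unit is pushed harder than 20 N (contact force between any of the fingers, the arm and filter_red above 20 N or contact force between any of the fingers, the arm and filter_yellow above 20 N or contact force between any of the fingers, the arm and filter_blue above 20 N or contact force between any of the fingers, the arm and filter_green above 20 N).
It fails at once if a unit is lifted over 6 mm above the mat it stands on (height (world z) of any of filter_red, filter_yellow, filter_blue, filter_green above 0.01 m).
It fails at once if a unit is shifted over 20 mm or tipped over 0.15 rad (distance of any of filter_red, filter_yellow, filter_blue, filter_green from where it was at the start of the episode above 0.02 m or angle between any of filter_red, filter_yellow, filter_blue, filter_green's own z axis and vertical above 0.15 rad).
It fails at once if the green button is pressed down (4 mm or more) (value of joint ind_green above 0.004 m).
It fails at once if a bystander (spanner, element, mug, tin, ring, plug) is moved over 30 mm (distance of any of spanner, element, mug, tin, seal, plug from where it was at the start of the episode above 0.03 m).
It also fails if it takes over 42 s, if anything falls off the work surface, if the arm or the gripper's body presses on something with over 40 N, if the wrist force passes 120 N, or if a joint passes its speed limit or range.

## Working session

There is one attempt and no reset: what is moved stays moved. The work goes in short steps, Python scripts to look and compute and a tool call to move; the robot and the scene stay as the last step left them, time stands still between calls to the robot, and variables do not carry over. Pictures are saved under pics/ and viewed, at most 10 in all, crops included, and the job is handed in when it is done.

Besides the shell and the picture viewer there is one more tool, called after ">>>" in YAML: its name, and indented under it one key for each argument. servo_tool: Moves the arm, as the interface text tells. Its arguments: {"type":"object","properties":{"claw":{"type":"array"},"dp":{"type":"array"},"turn":{"type":"array"},"squeeze":{"type":"number"}},"required":["claw","dp","turn"]}

```bash
mkdir -p pics; python3 - <<'E'
from workcell import env
import cv2
for n in("top","side"):
    cv2.imwrite(f"pics/{n}0.png",env.snapshot(n)); p=env.camera_params(n); print(n,p)
s=env.read_state(); print(s["time"],s["tool_pos"],s["orientation"],s["ft_force"],s["width"])
E
```

```text
top {'K': array([[478.02069416,   0.        , 310.87816605],
       [  0.        , 478.02069416, 245.61997447],
       [  0.        ,   0.        ,   1.        ]]), 'R': array([[ 0.08739171, -0.9961705 ,  0.00265065],
       [-0.97024991, -0.08572024, -0.22642252],
       [ 0.22578265,  0.01721566, -0.97402557]]), 't': array([-0.00173538,  0.49526268,  1.13100322])}
side {'K': array([[446.54097521,   0.        , 320.4411246 ],
       [  0.        , 446.54097521, 243.49617937],
       [  0.        ,   0.        ,   1.        ]]), 'R': array([[ 0.81541718, -0.578783  ,  0.01024997],
       [-0.26430218, -0.38799818, -0.88295061],
       [ 0.51501377,  0.717264  , -0.46935399]]), 't': array([-0.38049079,  0.24772127,  0.92359454])}
0.1 [0.18445867 0.59694392 0.21414138] [ 1.49320485e-01  9.88788735e-01 -4.63217345e-04 -1.24675798e-04] [ 0.21369329 -0.25758149 -1.27707987] 0.0948434546223243
```

View pics/top0.png

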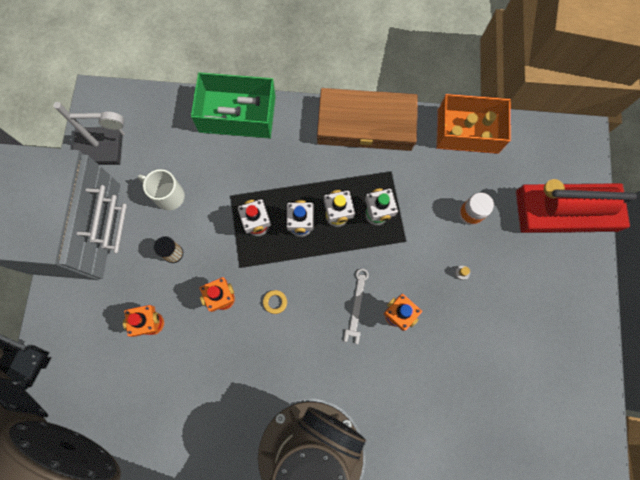

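View pics/side0.png

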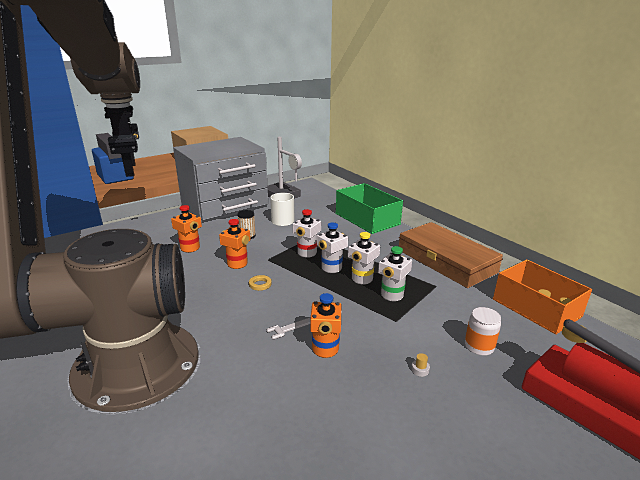

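The top view shows four candidates on the black mat: red (253,212), blue (300,213), yellow (340,201) and green (381,200). The orange-bodied look-alikes are off the mat: red caps at (136,320) and (214,293), blue cap at (404,311). The ones on the mat have aluminium heads and coloured bands, so they fit the description. I'll measure the caps in both views and confirm in one crop.

```bash
cat > h.py <<'E'
import cv2,numpy as np
from workcell import env
HUE={"red":(172,8),"yellow":(22,34),"blue":(105,125),"green":(50,80)}
TOP={"red":(253,212),"blue":(300,213),"yellow":(340,201),"green":(381,200)}
SIDE={"red":(307,212),"blue":(333,228),"yellow":(365,238),"green":(396,252)}
def blob(img,c,near,r=13):
    h=cv2.cvtColor(img,cv2.COLOR_BGR2HSV); H,S,V=cv2.split(h); a,b=HUE[c]
    m=((H>=a)|(H<=b) if a>b else (H>=a)&(H<=b))&(S>130)&(V>60)
    n,l,st,ce=cv2.connectedComponentsWithStats(m.astype(np.uint8))
    k=[i for i in range(1,n) if st[i,4]>25 and np.hypot(*(ce[i]-near))<r]
    k=max(k,key=lambda i:st[i,4]); return ce[k],st[k]
def ray(n,uv):
    p=env.camera_params(n); R,t=p["R"],p["t"]
    return -R.T@t, R.T@np.linalg.solve(p["K"],[*uv,1])
def atz(n,uv,z):
    c,d=ray(n,uv); return c+d*(z-c[2])/d[2]
def tri(rs):
    A=0;b=0
    for c,d in rs:
        d=d/np.linalg.norm(d); P=np.eye(3)-np.outer(d,d); A=A+P; b=b+P@c
    return np.linalg.solve(A,b)
E
python3 - <<'E'
from h import *
T=cv2.imread("pics/top0.png");S=cv2.imread("pics/side0.png")
for c in TOP:
    u,s=blob(T,c,TOP[c]);v,s2=blob(S,c,SIDE[c])
    print(c,u.round(1),s[2:],v.round(1),s2[2:],"z=.138:",atz("top",u,.138).round(4),atz("side",v,.138).round(4),"tri",tri([ray("top",u),ray("side",v)]).round(4))
a=cv2.resize(T[160:280,220:420],None,fx=4,fy=4,interpolation=2)[:290]
b=cv2.resize(S[200:300,270:430],None,fx=5,fy=5,interpolation=2)[:, :800][:310]
cv2.imwrite("pics/crop.png",np.vstack([a,b[:300]]))
E
```

```text
red [251.5 210.8] [ 13  12 109] [306.6 211.9] [10  7 51] z=.138: [0.5461 0.1865 0.138 ] [0.5472 0.1839 0.138 ] tri [0.5474 0.1862 0.1368]
blue [299.4 211.6] [ 12  11 103] [332.4 225.5] [10  6 55] z=.138: [0.5541 0.0744 0.138 ] [0.5547 0.071  0.138 ] tri [0.5556 0.0739 0.1363]
yellow [339.5 200.9] [ 12  12 110] [364.7 235. ] [11  7 64] z=.138: [ 0.5887 -0.0175  0.138 ] [ 0.5896 -0.0206  0.138 ] tri [ 0.5903 -0.0182  0.1364]
green [383.3 199.2] [11 11 95] [396.5 249.7] [12  8 74] z=.138: [ 0.6021 -0.1206  0.138 ] [ 0.6021 -0.1245  0.138 ] tri [ 0.6038 -0.1215  0.1358]
```

View pics/crop.png

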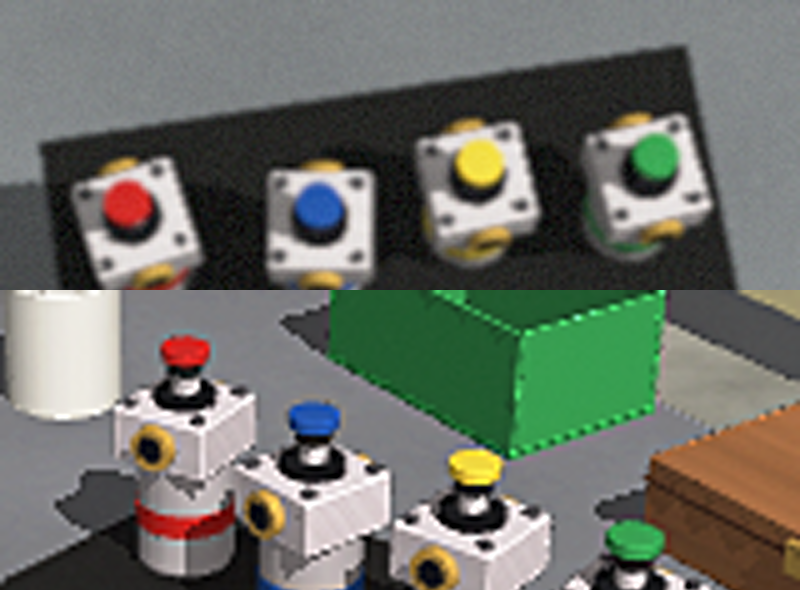

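The crop confirms it: the left-to-right order is red, blue, yellow, green, with white/aluminium heads, and bands matching the caps.

```bash
cat >> h.py <<'E'
from scipy.spatial.transform import Rotation as Ro
def to(*p):
    s=env.read_state(); R=Ro.from_quat(s["orientation"]).as_matrix()
    print("t",round(s["time"],2),"pos",s["tool_pos"].round(4),"F",s["ft_force"].round(2),"dp",(R.T@(np.array(p)-s["tool_pos"])).round(4))
E
python3 -c "
from h import *
to(.5465,.186,.17)"
```

```text
t 0.1 pos [0.1845 0.5969 0.2141] F [ 0.21 -0.26 -1.28] dp [-0.4673 -0.2857  0.0444]
```

>>> servo_tool:
  claw: [0,0,0,0,0]
  dp:
    - [-0.04,-0.0245,0.0]
    - [-0.08,-0.049,0.0]
    - [-0.12,-0.0735,0.0]
    - [-0.16,-0.098,0.0]
    - [-0.2,-0.1225,0.0]
  turn: [0,0,0,0,0]
  squeeze: 5

```text
time: 0.6
tool_pos: [0.3403, 0.4195, 0.2145]
orientation: [0.149, 0.989, -0.0, -0.0]
ft_force: [0.5, 1.1, 0.3]
width: 0.0604
gripper_force: 0.0
```

>>> servo_tool:
  claw: [0,0,0,0,0]
  dp:
    - [-0.04,-0.0245,0.0]
    - [-0.08,-0.049,0.0]
    - [-0.12,-0.0735,0.0]
    - [-0.16,-0.098,0.0]
    - [-0.2,-0.1225,0.0]
  turn: [0,0,0,0,0]

```text
time: 1.1
tool_pos: [0.4953, 0.2432, 0.2145]
orientation: [0.149, 0.989, -0.0, -0.0]
ft_force: [1.2, 0.7, 0.3]
width: 0.0205
gripper_force: 0.0
```

```bash
python3 -c "
from h import *
to(.5465,.186,.17)"
```

```text
t 1.1 pos [0.4953 0.2432 0.2145] F [1.16 0.74 0.35] dp [-0.0658 -0.0396  0.0445]
```

>>> servo_tool:
  claw: [0,0,0,0,0]
  dp:
    - [-0.035,-0.021,0.0]
    - [-0.067,-0.0405,0.01]
    - [-0.067,-0.0405,0.03]
    - [-0.067,-0.0405,0.045]
    - [-0.067,-0.0405,0.045]
  turn: [0,0,0,0,0]

```text
time: 1.6
tool_pos: [0.5456, 0.1859, 0.1676]
orientation: [0.15, 0.989, -0.001, -0.002]
ft_force: [-0.6, -0.4, 0.9]
width: 0.0008
gripper_force: 0.0
```

```bash
python3 - <<'E'
from h import *
T=env.snapshot("top");S=env.snapshot("side")
to(.5465,.186,.142)
a=cv2.resize(T[150:270,190:330],None,fx=3,fy=3,interpolation=2)
b=cv2.resize(S[140:260,240:373],None,fx=3,fy=3,interpolation=2)
cv2.imwrite("pics/red1.png",np.hstack([a[:, :400],b[:, :399]]))
E
```

```text
t 1.7 pos [0.5464 0.1866 0.1698] F [-0.02  0.36  0.07] dp [-0.0002 -0.0005  0.0278]
```

View pics/red1.png

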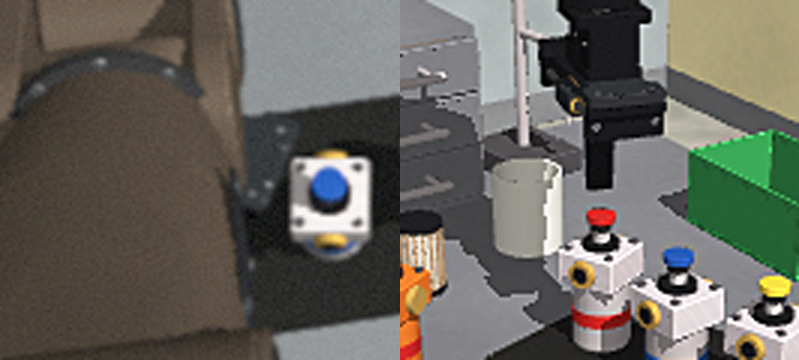

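The side view shows the closed fingertips (598,188) straight above the red cap (600,216). Next I descend gently.

>>> servo_tool:
  claw: [0,0,0,0,0]
  dp:
    - [0,0,0.012]
    - [0,0,0.02]
    - [0,0,0.024]
    - [0,0,0.027]
    - [0,0,0.03]
  turn: [0,0,0,0,0]

```text
time: 2.2
tool_pos: [0.5464, 0.1866, 0.1396]
orientation: [0.149, 0.989, 0.0, -0.0]
ft_force: [-0.3, -0.4, 2.2]
width: 0.0006
gripper_force: 1.2
```

>>> servo_tool:
  claw: [0,0,0,0,0]
  dp:
    - [0,0,0.002]
    - [0,0,0.004]
    - [0,0,0.006]
    - [0,0,0.008]
    - [0,0,0.008]
  turn: [0,0,0,0,0]

```text
time: 2.7
tool_pos: [0.5464, 0.1865, 0.1315]
orientation: [0.149, 0.989, 0.0, -0.0]
ft_force: [-1.9, 0.9, 2.1]
width: 0.0004
gripper_force: 1.1
```

Contact at about 2.2 N. I'll continue to the stop, looking for a rise to 5–6 N.

>>> servo_tool:
  claw: [0,0,0,0,0]
  dp:
    - [0,0,0.001]
    - [0,0,0.002]
    - [0,0,0.002]
    - [0,0,0.002]
    - [0,0,0.002]
  turn: [0,0,0,0,0]

```text
time: 3.2
tool_pos: [0.5464, 0.1865, 0.1298]
orientation: [0.149, 0.989, 0.0, 0.0]
ft_force: [-1.8, 0.3, 5.6]
width: 0.0005
gripper_force: 2.4
```

Red is home at 5.6 N. Lift and go to yellow.

>>> servo_tool:
  claw: [0,0,0,0,0]
  dp:
    - [0,0,-0.01]
    - [0,0,-0.045]
    - [-0.015,-0.027,-0.05]
    - [-0.035,-0.063,-0.05]
    - [-0.055,-0.0995,-0.05]
  turn: [0,0,0,0,0]

```text
time: 3.7
tool_pos: [0.5699, 0.0741, 0.1805]
orientation: [0.149, 0.989, 0.0, 0.001]
ft_force: [-0.5, 0.6, -0.5]
width: 0.0008
gripper_force: 0.0
```

>>> servo_tool:
  claw: [0,0,0,0,0]
  dp:
    - [-0.02,-0.036,0]
    - [-0.038,-0.0685,0]
    - [-0.046,-0.083,0]
    - [-0.046,-0.083,0.01]
    - [-0.046,-0.083,0.01]
  turn: [0,0,0,0,0]

```text
time: 4.2
tool_pos: [0.5882, -0.0171, 0.1684]
orientation: [0.15, 0.989, 0.0, -0.001]
ft_force: [-0.9, 0.4, 0.1]
width: 0.0004
gripper_force: 0.0
```

```bash
python3 - <<'E'
from h import *
T=env.snapshot("top");S=env.snapshot("side")
to(.5893,-.018,.142)
for c,w in(("red",T),("blue",T)):
    try:
        u,_=blob(w,c,TOP[c]); print(c,u)
    except Exception as e: print(c,"hidden")
for c in SIDE:
    try: print("side",c,blob(S,c,SIDE[c])[0])
    except Exception: print("side",c,"hidden")
b=cv2.resize(S[150:280,270:430],None,fx=4,fy=4,interpolation=2)
cv2.imwrite("pics/yel.png",b)
E
```

```text
t 4.3 pos [ 0.5886 -0.0164  0.1693] F [0.28 1.64 0.61] dp [-0.0011 -0.0013  0.0273]
red [252.24545455 212.23636364]
blue hidden
side red [306.54901961 215.29411765]
side blue [332.5        225.40740741]
side yellow [364.62903226 235.01612903]
side green [396.54054054 249.71621622]
```

View pics/yel.png

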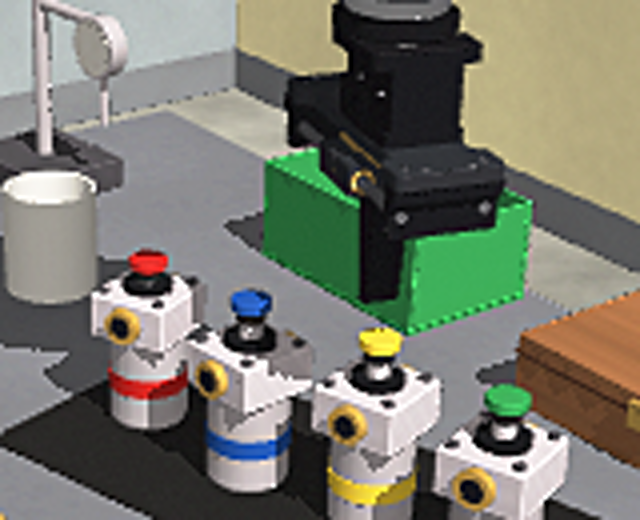

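The red button is down (cap dropped from row 211.9 to 215.3), and the fingertips (379,298) sit above the yellow cap (380,342). I correct by about 1 mm and press.

>>> servo_tool:
  claw: [0,0,0,0,0]
  dp:
    - [-0.001,-0.001,0.012]
    - [-0.001,-0.001,0.02]
    - [-0.001,-0.001,0.024]
    - [-0.001,-0.001,0.027]
    - [-0.001,-0.001,0.03]
  turn: [0,0,0,0,0]

```text
time: 4.8
tool_pos: [0.5897, -0.0188, 0.1395]
orientation: [0.149, 0.989, 0.0, -0.0]
ft_force: [-1.1, 0.8, 2.7]
width: 0.0002
gripper_force: 1.2
```

>>> servo_tool:
  claw: [0,0,0,0,0]
  dp:
    - [0,0,0.002]
    - [0,0,0.004]
    - [0,0,0.006]
    - [0,0,0.008]
    - [0,0,0.008]
  turn: [0,0,0,0,0]

```text
time: 5.3
tool_pos: [0.5896, -0.019, 0.1314]
orientation: [0.149, 0.989, 0.0, -0.0]
ft_force: [-0.9, 1.4, 2.2]
width: 0.0005
gripper_force: 1.2
```

>>> servo_tool:
  claw: [0,0,0,0,0]
  dp:
    - [0,0,0.001]
    - [0,0,0.0015]
    - [0,0,0.0015]
    - [0,0,0.0015]
    - [0,0,0.0015]
  turn: [0,0,0,0,0]

```text
time: 5.8
tool_pos: [0.5897, -0.019, 0.1302]
orientation: [0.149, 0.989, 0.0, 0.0]
ft_force: [-0.6, 0.6, 3.8]
width: 0.0007
gripper_force: 2.1
```

>>> servo_tool:
  claw: [0,0,0,0,0]
  dp:
    - [0,0,0.001]
    - [0,0,0.001]
    - [0,0,0.001]
    - [0,0,0.001]
    - [0,0,0.001]
  turn: [0,0,0,0,0]

```text
time: 6.3
tool_pos: [0.5897, -0.0189, 0.1293]
orientation: [0.149, 0.989, 0.0, 0.0]
ft_force: [-1.4, 1.7, 6.0]
width: 0.0003
gripper_force: 2.8
```

>>> servo_tool:
  claw: [0,0,0,0,0]
  dp:
    - [0,0,-0.01]
    - [0,0,-0.045]
    - [0.025,0.0325,-0.05]
    - [0.05,0.065,-0.05]
    - [0.06,0.078,-0.045]
  turn: [0,0,0,0,0]

```text
time: 6.8
tool_pos: [0.5546, 0.0754, 0.1752]
orientation: [0.149, 0.989, 0.0, 0.001]
ft_force: [-0.2, -0.4, 0.0]
width: 0.0004
gripper_force: 0.0
```

>>> servo_tool:
  claw: [0,0]
  dp:
    - [0,0,0.005]
    - [0,0,0.005]
  turn: [0,0]

```text
time: 7.0
tool_pos: [0.5554, 0.0729, 0.1684]
orientation: [0.149, 0.989, -0.0, -0.0]
ft_force: [0.6, 0.2, -0.6]
width: 0.0001
gripper_force: 0.0
```

```bash
python3 - <<'E'
from h import *
S=env.snapshot("side")
to(.555,.0735,.142)
for c in SIDE:
    try: print("side",c,blob(S,c,SIDE[c])[0])
    except Exception: print("side",c,"hidden")
cv2.imwrite("pics/blu.png",cv2.resize(S[150:280,270:430],None,fx=4,fy=4,interpolation=2))
E
```

```text
t 7.05 pos [0.5557 0.0725 0.1687] F [-0.16 -0.02 -0.11] dp [0.001  0.0008 0.0267]
side red [306.71428571 215.32653061]
side blue [332.5        225.40740741]
side yellow [364.46031746 238.14285714]
side green [396.54054054 249.71621622]
```

View pics/blu.png

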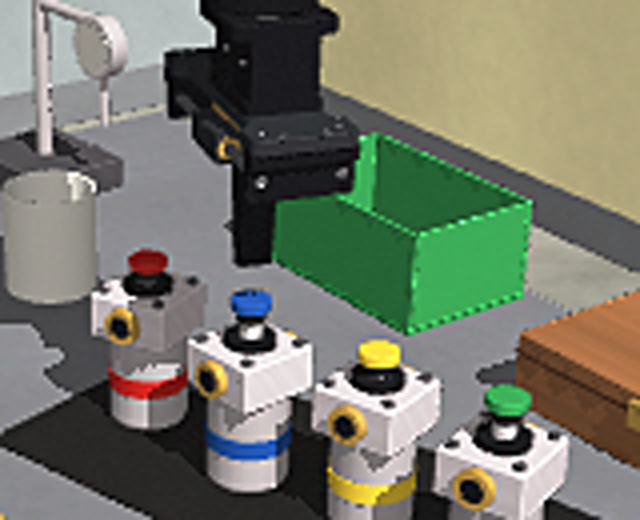

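Red and yellow are down, and blue (250,302) and green (508,400) are up. The tips (252,263) are above the blue cap.

>>> servo_tool:
  claw: [0,0,0,0,0]
  dp:
    - [0.001,0.001,0.012]
    - [0.001,0.001,0.02]
    - [0.001,0.001,0.024]
    - [0.001,0.001,0.027]
    - [0.001,0.001,0.03]
  turn: [0,0,0,0,0]

```text
time: 7.55
tool_pos: [0.5548, 0.0743, 0.139]
orientation: [0.149, 0.989, -0.0, -0.0]
ft_force: [-2.0, -0.8, 2.5]
width: 0.0004
gripper_force: 1.2
```

>>> servo_tool:
  claw: [0,0,0,0,0]
  dp:
    - [0,0,0.002]
    - [0,0,0.004]
    - [0,0,0.006]
    - [0,0,0.0075]
    - [0,0,0.0075]
  turn: [0,0,0,0,0]

```text
time: 8.05
tool_pos: [0.5548, 0.0745, 0.1315]
orientation: [0.149, 0.989, 0.0, 0.0]
ft_force: [-0.4, -1.7, 2.4]
width: 0.0004
gripper_force: 1.1
```

>>> servo_tool:
  claw: [0,0,0,0,0]
  dp:
    - [0,0,0.001]
    - [0,0,0.002]
    - [0,0,0.002]
    - [0,0,0.002]
    - [0,0,0.002]
  turn: [0,0,0,0,0]

```text
time: 8.55
tool_pos: [0.5548, 0.0745, 0.1298]
orientation: [0.149, 0.989, 0.0, 0.0]
ft_force: [-0.3, -2.3, 5.3]
width: 0.0007
gripper_force: 2.4
```

Blue is home at 5.3 N. Lift clear and check.

>>> servo_tool:
  claw: [0,0,0,0,0]
  dp:
    - [0,0,-0.01]
    - [0,0,-0.05]
    - [0,0,-0.09]
    - [0,0,-0.09]
    - [0,0,-0.09]
  turn: [0,0,0,0,0]

```text
time: 9.05
tool_pos: [0.5547, 0.0747, 0.2204]
orientation: [0.149, 0.989, 0.0, 0.001]
ft_force: [0.3, 0.2, -0.7]
width: 0.0005
gripper_force: 0.0
```

```bash
python3 - <<'E'
from h import *
S=env.snapshot("side"); S0=cv2.imread("pics/side0.png")
to(0,0,0)
for c in SIDE: print(c,blob(S0,c,SIDE[c])[0].round(1),blob(S,c,SIDE[c])[0].round(1))
cv2.imwrite("pics/end.png",S)
E
```

```text
t 9.1 pos [0.5543 0.0747 0.2193] F [ 0.49  0.6  -0.62] dp [ 0.5074 -0.2351  0.2195]
red [306.6 211.9] [306.7 215.3]
blue [332.4 225.5] [332.4 228.8]
yellow [364.7 235. ] [364.5 238.1]
green [396.5 249.7] [396.5 249.7]
```

View pics/end.png

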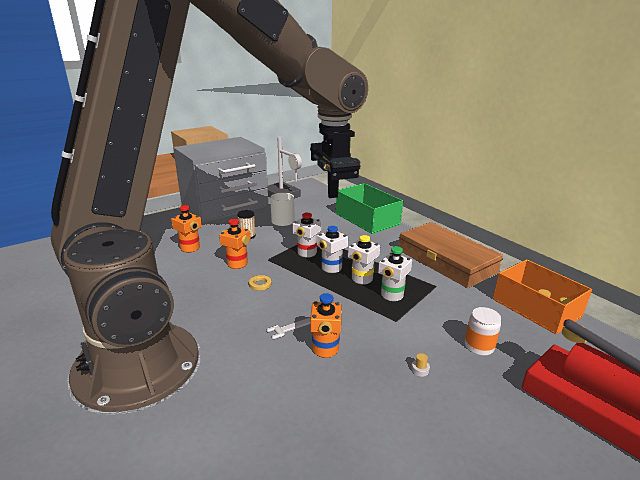

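The red (307,215), blue (332,229) and yellow (364,238) caps are all down by about 3.3 px, roughly 9 mm. Green (396,250) is unchanged, nothing has shifted and the tool is clear.

```bash
python3 -c "
from workcell import env
print(env.job_done())"
```

```text
the job is handed in; nothing more can be done
None
```

I pressed red, yellow and blue home in that order, at 5 to 6 N each; green stayed up, the last picture showed nothing moved, and the job was handed in at about 9 s, with no verdict returned.

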